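# Regroup the glassware on its stands

### The arm

A 6-joint arm with a two-finger parallel gripper is mounted at the origin on a cart in front of the work surface, level with it; the furniture and walls round the work are solid. World frame = base frame: x ahead of the robot, y to its left, z up, the work surface at z = 0. Lengths are in mm, angles in rad, forces in N, time in s.
With the tool pointing down it reaches from about 300 to 775 mm from the base axis. Payload 14.6 kg.
Tool frame: the origin (TCP) lies on the front face of the gripper's body, between the roots of the fingers; the fingertips stand 97 mm ahead of it and the grasp point (between the pads) lies 78 mm ahead of it; z points along the fingers, y is the direction in which the jaws open and shut (so a half turn about z gives the same grasp; the last joint's range is limited). The gripper opens to 94 mm and grips with 3 to 60 N. Pads are 16 mm wide; open, the fingers measure 119 mm over their backs; the gripper's body (75 mm by 177 mm) begins 78 mm behind the grasp point.
Start: joints at [-1.351, 0.3, 1.521, -0, 1.321, -0.067], TCP at [155.58, -527.527, 302.646] pointing down, gripper open.
Joint ranges: [-3.03, 3.03], [-0.79, 2.21], [0.23, 2.52], [-1.04, 4.18], [0, 3.07], [-2.55, 2.55]. Speed limits (rad/s): [2.22, 2.22, 2.57, 3.14, 3.14, 3.14].

### API

Orientations are given as [roll, pitch, yaw] about the fixed x, y, z axes, in that order (R = Rz(yaw) Ry(pitch) Rx(roll)).
In Python, from cell import manip, eyes, finder gives the robot as it stands.
- The arm moves only by the tool drive_tool, never from a script. Its argument "rows" is a list of rows, each an object with "offset": the shift along the tool's x, y, z in mm, a list of three; "spin": the turn about the tool's z in degrees; "jaw": the finger opening in mm, from 0 to 94. In form: [{"offset": [dx, dy, dz], "spin": spin, "jaw": jaw}, ...]. A call has 1 to 20 rows; each row shifts and turns the commanded pose from where the row before left it, along the tool's axes as they then stand; what a row does not reach is not made up. A row lasts 1/10 s, in which the tool goes at most 50 mm and 8.59 degrees, less where a joint would pass 70% of its speed; a pose out of reach is approached as far as the arm can. A call is refused whole if a number of a shift passes 50 or a number of a turn 8.59, either way. A call with a gripper value outside its range is refused whole. The fingers move at their own pace and stop on an object; "force" is the grip in N (left out, the last holds). Time passes only in rows, so rows that do not move let the fingers close. It gives the time, the measured TCP pose, the force and the opening at its end, in the units of the state.
- manip.read_state(): the state, without advancing time (a new reading comes with each control period).
- eyes.camera(name): name is "scene" or "top" or "wrist"; returns a dict with "color" (480x640x3 uint8, blue, green, red), "depth" (480x640 float32, mm along the optical axis (not along the pixel's ray), 0 where there is no reading), "vfov" (degrees; the focal length in pixels is half the picture's height over the tangent of half this angle, whatever the lens; pixels are square), "cx", "cy" (the principal point, pixels), "D" ([k1, k2, p1, p2, k3] as OpenCV has them; the pictures are not rectified), "rvec" (rotation vector, rad) and "tvec" (3), from world to camera coordinates, as OpenCV has them. Camera axes: x right, y down, z forward; pixel columns grow to the right and rows downward; lengths in mm; the calibration is good to about 2 mm. A picture is of the moment at which its call begins.
- manip.sign_off(): hands the job in, once; it reports no verdict.
Trained networks look in the newest picture that a camera, given by its name, has taken for a name from the list of things; names that differ only in an ending like _2 or _b are one class to them, and where a whole thing is asked for, a point or a joint stands for the part that bears it (a point fixed in the world has none). Each returns a list of dicts, best first, with "p" (0 to 1); they miss things now and then, are a little off and sometimes report something else, mostly with a low value. They report only what shows in the picture. A call takes as long as a camera call. They do not tell look-alikes from the thing itself.
- finder.find_in(camera, target): "uv" ([column, row] in pixels, amid what is visible of it).
The state is a dict: "clock": time; "joints": joint angles; "qd": joint speeds; "effort": joint torques, N m; "eef_pos": TCP position; "eef_rot": TCP orientation; "wrist_force": force on the tool from outside, world axes, zero at the start; "moment": the same for the moment, N m; "finger_gap": finger opening in mm.
Only numpy, scipy, OpenCV 4.12 (cv2) and the standard library are available. Lean on these libraries where they do the work, as an engineer would, in place of code of your own. Each camera call takes 0.05 s, during which the arm holds its last target. There are 200 camera calls.

### The job

The four containers on the round stands are each on the wrong one (the similar ones at the back of the bench are not part of the job). Rearrange them so that the taller the thing, the wider its stand - the dropper bottle on the smallest, then the wide jar, then the narrow-capped reagent bottle, and the measuring cylinder on the widest - each upright in the middle of its stand; use the empty square tile as a parking spot on the way. Keep everything upright throughout and leave the bench timer where it lies.

Things in the scene. Friction and masses are not known exactly. Their poses are not given: they have to be found in the camera images.
- dropper_bottle: The shortest thing: small dark brown glass bottle with a black screw cap, 44 mm in diameter, 85 mm tall; straight body from the foot to about 55 mm, cap 35 mm wide from 71 mm up. Origin: centre of its foot; z is its upright axis. About 0.09 kg.
- wide_jar: The second shortest: wide clear-bodied jar with an orange cap nearly as wide as the jar, 68 mm in diameter, 105 mm tall; straight body from the foot to about 65 mm, then barely narrower, cap 65 mm wide from 87 mm up. Origin: centre of its foot; z is its upright axis. About 0.26 kg.
- reagent_bottle: The second tallest: bottle with a red cap clearly narrower than its body, 62 mm in diameter, 118 mm tall; straight body from the foot to about 70 mm, then a sloping shoulder, cap 41 mm wide from 98 mm up. Origin: centre of its foot; z is its upright axis. About 0.22 kg.
- cylinder_50: The tallest: slim clear measuring cylinder, 185 mm tall, upright tube 28 mm in diameter on a blue six-sided foot 54 x 61 mm wide and 10 mm high. Origin: centre of its foot, under the tube's axis; z is its upright axis. About 0.1 kg; it tips easily.
- stand_1: Round flat cork-brown stand (the smallest of four), a disc 76 mm in diameter and 8 mm thick, fixed to the bench. Origin: centre of its underside, on the bench; z up; its flat top is 8 mm above.
- stand_2: Round flat cork-brown stand (the second smallest of four), a disc 90 mm in diameter and 8 mm thick, fixed to the bench. Origin: centre of its underside, on the bench; z up; its flat top is 8 mm above.
- stand_3: Round flat cork-brown stand (the second largest of four), a disc 104 mm in diameter and 8 mm thick, fixed to the bench. Origin: centre of its underside, on the bench; z up; its flat top is 8 mm above.
- stand_4: Round flat cork-brown stand (the largest of four), a disc 118 mm in diameter and 8 mm thick, fixed to the bench. Origin: centre of its underside, on the bench; z up; its flat top is 8 mm above.
- parking_tile: Square white ceramic tile, 90 x 90 mm, 8 mm thick, fixed to the bench, empty at the start: a free spot to park something for a while. Origin: centre of its underside; its flat top is 8 mm above.
- bench_timer: Bystander, to be left alone: square off-white bench timer, 62 x 62 x 22 mm, lying loose on the bench to the right of the work. Origin: centre of its underside.
There are look-alikes about, which are no part of the job. What is shaped like the stand_2 but orange or purple is not meant.

How it is judged:
By the outcome, as a careful person would: the job done as asked, in the order asked, and still so for the second after the job is handed in, with the robot touching nothing.
It also fails if it takes over 147 s, if anything falls off the work surface, if the arm or the gripper's body presses on something with over 40 N, if the wrist force passes 120 N, or if a joint passes its speed limit or range.

## Working session

There is one attempt and no reset: what is moved stays moved. The work goes in short steps, Python scripts to look and compute and a tool call to move; the robot and the scene stay as the last step left them, time stands still between calls to the robot, and variables do not carry over. Pictures are saved under pics/ and viewed, about 12 in all and at most 16, crops included, and the job is handed in when it is done.

Besides the shell and the picture viewer there is one more tool, called after "Call:" by a JSON object that holds its "op" and its "data", one argument or row to a line. drive_tool: Moves the arm, as the interface text tells. Its arguments: {"type":"object","properties":{"rows":{"type":"array","items":{"type":"object","properties":{"offset":{"type":"array","items":{"type":"number"}},"spin":{"type":"number"},"jaw":{"type":"number"}}}},"force":{"type":"number"}},"required":["rows"]}

```bash
mkdir -p pics; ls; cat > h.py <<'E'
import numpy as np, cv2
from cell import manip, eyes, finder
def K(c):
    f=240/np.tan(np.radians(c["vfov"])/2); return np.array([[f,0,c["cx"]],[0,f,c["cy"]],[0,0,1.]])
def cloud(c):
    k=K(c); v,u=np.mgrid[0:480,0:640]
    p=cv2.undistortPoints(np.stack([u,v],-1).reshape(-1,1,2).astype(np.float64),k,np.array(c["D"],float)).reshape(480,640,2)
    d=c["depth"].astype(float); P=np.dstack([p*d[...,None],d])
    R,_=cv2.Rodrigues(np.array(c["rvec"],float)); W=(P-np.array(c["tvec"],float).ravel())@R
    W[d<=0]=np.nan; return W
def onplane(c,uv,z):
    p=cv2.undistortPoints(np.array(uv,float).reshape(-1,1,2),K(c),np.array(c["D"],float)).reshape(-1,2)
    R,_=cv2.Rodrigues(np.array(c["rvec"],float)); o=-R.T@np.array(c["tvec"],float).ravel()
    r=np.c_[p,np.ones(len(p))]@R; return o+r*((z-o[2])/r[:,2])[:,None]
E
python3 - <<'E'
from h import *
print(manip.read_state())
for n in ("scene","top"):
    c=eyes.camera(n); cv2.imwrite(f"pics/{n}0.png",c["color"]); W=cloud(c); np.savez(f"{n}0.npz",W=W,col=c["color"])
    for t in ["dropper_bottle","wide_jar","reagent_bottle","cylinder_50","stand_1","parking_tile","bench_timer"]:
        for r in finder.find_in(n,t)[:6]:
            u,v=r["uv"]; print(n,t,np.round(r["uv"]),round(r["p"],2),np.round(W[int(v),int(u)]))
E
```

```text
pics
{'clock': 0.0, 'joints': array([-1.35059017e+00,  3.00478109e-01,  1.52161252e+00,  9.74046303e-06,
        1.32071889e+00, -6.66285836e-02]), 'qd': array([ 0.00062581,  0.00050184, -0.00099851,  0.00013042, -0.00231614,
        0.00014197]), 'effort': array([-2.08350255e-03, -5.31807554e+01, -3.52738094e+01,  7.07661593e-02,
        2.44112348e-02, -1.01505952e-04]), 'eef_pos': array([ 155.55262823, -527.37422429,  302.06912165]), 'eef_rot': array([-3.14037911e+00, -9.04318639e-05,  2.86832265e-01]), 'wrist_force': array([ 0.62052228, -0.07106946,  0.34080458]), 'moment': array([-0.04223466, -0.02353819,  0.028759  ]), 'finger_gap': 94.0654328000554}
scene dropper_bottle [415. 202.] 0.87 [ 422. -122.   64.]
scene wide_jar [333. 189.] 0.85 [568.  13.  96.]
scene reagent_bottle [272. 234.] 0.86 [566. 208.  91.]
scene cylinder_50 [349. 249.] 0.92 [425. 103.  70.]
scene stand_1 [399. 260.] 0.89 [357.   4.   7.]
scene stand_1 [250. 219.] 0.89 [702. 175.   6.]
scene stand_1 [331. 315.] 0.76 [361. 224.   7.]
scene stand_1 [329. 213.] 0.71 [581.  15.   4.]
scene stand_1 [203. 382.] 0.68 [425. 515.   6.]
scene stand_1 [409. 217.] 0.67 [ 427. -116.   11.]
scene parking_tile [385. 168.] 0.8 [ 594. -218.    4.]
scene bench_timer [428. 160.] 0.62 [ 526. -312.   19.]
top dropper_bottle [409. 276.] 0.78 [ 420. -133.   86.]
top wide_jar [359. 215.] 0.92 [574. -13. 111.]
top reagent_bottle [285. 217.] 0.86 [572. 176. 124.]
top cylinder_50 [313. 271.] 0.77 [423. 104. 190.]
top stand_1 [354. 302.] 0.98 [363.   0.   7.]
top stand_1 [356. 230.] 0.97 [556.  -8.  16.]
top stand_1 [164. 284.] 0.94 [419. 510.   7.]
top stand_1 [291. 179.] 0.9 [710. 168.  10.]
top stand_1 [400. 282.] 0.78 [ 416. -122.    9.]
top stand_1 [320. 278.] 0.67 [430.  89.  17.]
top parking_tile [429. 215.] 0.57 [ 597. -211.    5.]
top parking_tile [358. 214.] 0.41 [576.  -8. 115.]
top bench_timer [470. 243.] 0.77 [ 514. -314.   23.]
```

```bash
python3 - <<'E'
import cv2
a=cv2.imread("pics/top0.png")[130:350,120:520]; cv2.imwrite("pics/topc.png",cv2.resize(a,(800,440),interpolation=cv2.INTER_CUBIC))
E
```

```text
(no output)
```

View pics/scene0.png

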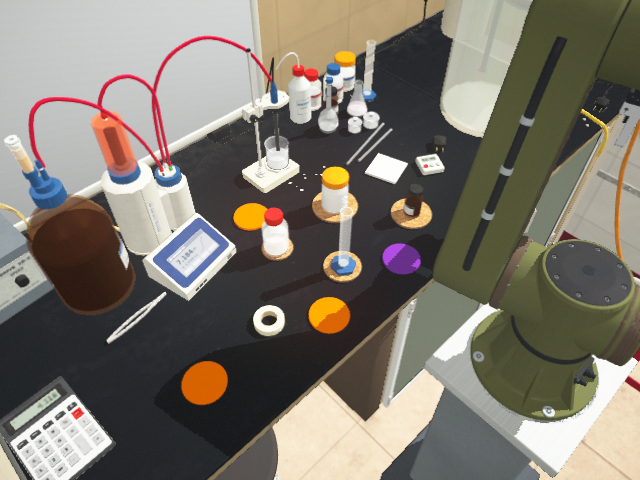

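View pics/topc.png

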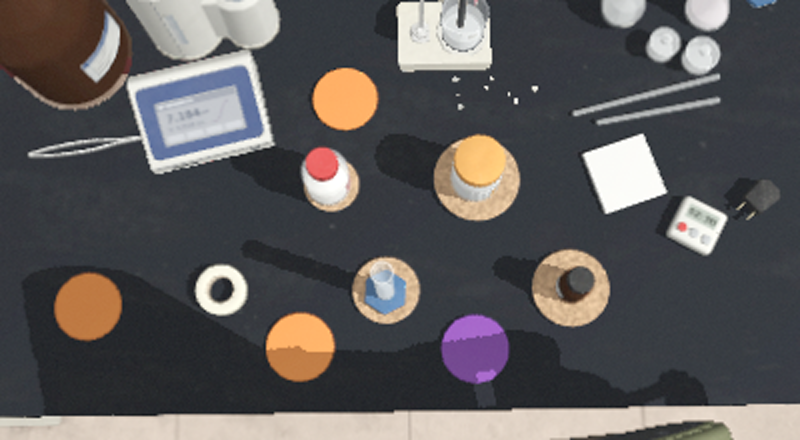

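```bash
cat > fit.py <<'E'
from h import *
from scipy.optimize import least_squares
def circ(P,R,x0):
    f=lambda p: np.hypot(P[:,0]-p[0],P[:,1]-p[1])-R
    r=least_squares(f,x0,loss="cauchy",f_scale=1.0); return r.x,np.median(abs(r.fun)),len(P)
ST={1:((566,190),38),2:((425,95),45),3:((420,-122),52),4:((570,-5),59)}
def stands(c):
    hsv=cv2.cvtColor(c["color"],cv2.COLOR_BGR2HSV); v,u=np.mgrid[0:480,0:640]
    G=onplane(c,np.stack([u,v],-1).reshape(-1,2),8).reshape(480,640,3)
    m=((hsv[...,0]>5)&(hsv[...,0]<25)&(hsv[...,1]>50)&(hsv[...,1]<175)&(hsv[...,2]>80))
    for k,(c0,R) in ST.items():
        mm=(m&(np.hypot(G[...,0]-c0[0],G[...,1]-c0[1])<R+25)).astype(np.uint8)
        mm=cv2.morphologyEx(mm,cv2.MORPH_CLOSE,np.ones((3,3)))
        cs,_=cv2.findContours(cv2.resize(mm,None,fx=4,fy=4,interpolation=cv2.INTER_LINEAR_EXACT),cv2.RETR_EXTERNAL,cv2.CHAIN_APPROX_NONE)
        q=np.vstack(cs).reshape(-1,2)/4-.375; P=onplane(c,q,8)[:,:2]
        free=least_squares(lambda p:np.hypot(P[:,0]-p[0],P[:,1]-p[1])-p[2],[*c0,R],loss="cauchy").x
        print("stand",k,circ(P,R,c0),"free",free.round(1))
OB={"dropper":(93,17.5),"jar":(113,32.5),"reagent":(126,20.5),"cyl":(193,14)}
def tops(c,W,near,zoff=0):
    for k,xy in near.items():
        zt,R=OB[k]; s=(abs(W[...,2]-zt)<8)&(np.hypot(W[...,0]-xy[0],W[...,1]-xy[1])<R+25)
        v,u=np.nonzero(s)
        if len(u)<5: print(k,"none"); continue
        P=onplane(c,np.c_[u,v],zt)[:,:2].astype(np.float32); e=cv2.minEnclosingCircle(P)
        print(k,np.round(e[0],1),"r",round(e[1],1),"mean",P.mean(0).round(1),"z",np.median(W[s][:,2]).round(1),len(u))
E
python3 - <<'E'
from fit import *
for n in ("top","scene"):
    c=eyes.camera(n); W=cloud(c); print(n); stands(c)
    tops(c,W,{"dropper":(420,-125),"jar":(573,-8),"reagent":(570,180),"cyl":(423,100)})
    if n=="top":
        s=(abs(W[...,2]-6)<8)&(c["color"].min(2)>190)&(np.hypot(W[...,0]-597,W[...,1]+211)<75); print("tile",cv2.minAreaRect(W[s][:,:2].astype(np.float32)),s.sum())
        for y in range(-300,360,60): print(y,[round(np.nanmax(np.where((abs(W[...,0]-x)<30)&(abs(W[...,1]-y)<30),W[...,2],-9))) for x in range(330,760,60)])
E
```

```text
top
stand 1 (array([584.94185109, 181.80441838]), np.float64(1.1874793432215007), 394) free [588.5 186.8  33.3]
stand 2 (array([437.66856251, 109.28942758]), np.float64(0.5200955977444899), 422) free [437.7 109.3  45.3]
stand 3 (array([ 436.52059683, -138.99455029]), np.float64(0.5097825447097115), 486) free [ 436.5 -139.    52.3]
stand 4 (array([589.88009967, -17.48192835]), np.float64(0.566300838170406), 535) free [590.  -17.5  59.3]
dropper [ 434.8 -138.7] r 17.5 mean [ 434.9 -138.7] z 92.5 149
jar [588.  -13.8] r 33.0 mean [587.7 -14.2] z 112.7 507
reagent [584.5 184.9] r 21.0 mean [583.9 185.1] z 126.2 206
cyl [434.7 110.2] r 13.7 mean [435.4 109.7] z 192.6 43
tile ((593.3701171875, -222.32362365722656), (89.6344223022461, 90.78231048583984), 17.192514419555664) 991
-300 [7, 8, 21, 28, 24, 9, 16, 48]
-240 [7, 9, 9, 8, 16, 16, 13, 34]
-180 [7, 66, 96, 12, 16, 14, 14, 7]
-120 [7, 95, 100, 13, 8, 9, 9, 8]
-60 [13, 18, 14, 11, 118, 118, 8, 235]
0 [15, 15, 8, 14, 118, 119, 8, 310]
60 [15, 21, 22, 10, 15, 12, 8, 238]
120 [7, 22, 200, 9, 16, 7, 15, 14]
180 [13, 16, 14, 8, 133, 128, 18, 15]
240 [14, 15, 10, 9, 95, 41, 44, 9]
300 [8, 23, 24, 9, 9, 52, 77, 86]
scene
stand 1 (array([580.58575855, 185.9453474 ]), np.float64(1.5795078354246002), 425) free [581.5 185.2  38.9]
stand 2 (array([434.80093915, 112.39126162]), np.float64(2.378269871322388), 687) free [436.8 107.3  31.2]
stand 3 (array([ 432.785149  , -134.23597138]), np.float64(2.2562618015765707), 586) free [ 433.7 -135.7   53.5]
stand 4 (array([585.95888805, -13.15230777]), np.float64(3.1517312650954423), 751) free [586.5 -14.4  60.5]
dropper [ 434.1 -132.6] r 20.4 mean [ 433.4 -133.8] z 91.2 131
jar [583.8  -8.6] r 36.6 mean [584.6  -9.1] z 111.8 433
reagent [581.1 189.9] r 22.8 mean [581.  189.5] z 125.1 222
cyl [431.  112.9] r 16.3 mean [432.3 112.4] z 190.6 81
```

Call:
{"op": "drive_tool", "data": {
  "rows": [
    {"offset": [0,0,0],"spin": 8.217},
    {"offset": [0,0,0],"spin": 8.217},
    {"offset": [23.2,-32.6,0]},
    {"offset": [23.2,-32.6,0]},
    {"offset": [23.2,-32.6,0]},
    {"offset": [23.2,-32.6,0]},
    {"offset": [23.2,-32.6,0]},
    {"offset": [23.2,-32.6,0]},
    {"offset": [23.2,-32.6,0]},
    {"offset": [23.2,-32.6,0]},
    {"offset": [23.2,-32.6,0]},
    {"offset": [23.2,-32.6,0]},
    {"offset": [23.2,-32.6,0]},
    {"offset": [23.2,-32.6,0]},
    {"offset": [0,0,0]},
    {"offset": [0,0,0]}
  ]
}}

```text
validation failed for argument at $.ro...
```

```bash
python3 - <<'E'
from fit import *
s=manip.read_state(); print(s["eef_pos"].round(1),s["eef_rot"].round(4),s["joints"].round(2))
c=eyes.camera("wrist"); cv2.imwrite("pics/w1.png",c["color"]); W=cloud(c)
try: stands(c)
except Exception as e: print(e)
tops(c,W,{"dropper":(434,-137),"jar":(586,-11),"reagent":(582,187),"cyl":(433,111)})
E
```

```text
[ 155.6 -527.5  302.7] [3.1416 0.     0.2868] [-1.35  0.3   1.52 -0.    1.32 -0.07]
need at least one array to concatenate
dropper none
jar none
reagent none
cyl none
```

View pics/w1.png

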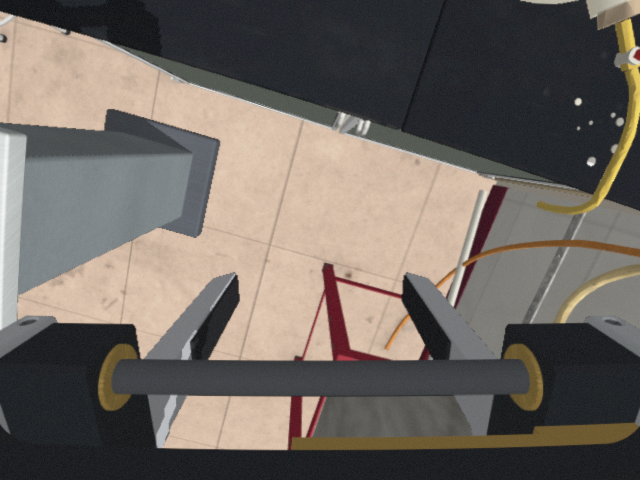

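The wrist picture (3 viewed) shows the floor and bench edge, because the arm has not moved. Rows apparently need all three keys.

Call:
{"op": "drive_tool", "data": {
  "rows": [
    {"offset": [0,0,0],"spin": 8.217,"jaw": 94},
    {"offset": [0,0,0],"spin": 8.217,"jaw": 94},
    {"offset": [23.2,-32.6,0],"spin": 0,"jaw": 94},
    {"offset": [23.2,-32.6,0],"spin": 0,"jaw": 94},
    {"offset": [23.2,-32.6,0],"spin": 0,"jaw": 94},
    {"offset": [23.2,-32.6,0],"spin": 0,"jaw": 94},
    {"offset": [23.2,-32.6,0],"spin": 0,"jaw": 94},
    {"offset": [23.2,-32.6,0],"spin": 0,"jaw": 94},
    {"offset": [23.2,-32.6,0],"spin": 0,"jaw": 94},
    {"offset": [23.2,-32.6,0],"spin": 0,"jaw": 94},
    {"offset": [23.2,-32.6,0],"spin": 0,"jaw": 94},
    {"offset": [23.2,-32.6,0],"spin": 0,"jaw": 94},
    {"offset": [23.2,-32.6,0],"spin": 0,"jaw": 94},
    {"offset": [23.2,-32.6,0],"spin": 0,"jaw": 94},
    {"offset": [0,0,0],"spin": 0,"jaw": 94},
    {"offset": [0,0,0],"spin": 0,"jaw": 94}
  ],
  "force": 20
}}

```text
clock: 2.55
eef_pos: [434.1, -135.9, 302.6]
eef_rot: [3.142, 0.0, 0.002]
wrist_force: [-1.3, 0.3, -0.6]
finger_gap: 94.3
```

```bash
cat > look.py <<'E'
from fit import *
import sys
s=manip.read_state(); print(s["clock"],s["eef_pos"].round(1),s["eef_rot"].round(4),s["joints"].round(2),s["finger_gap"])
c=eyes.camera("wrist"); cv2.imwrite(f"pics/{sys.argv[1]}.png",c["color"]); W=cloud(c)
a=dict(ST)
for k in a:
    ST.clear(); ST[k]=a[k]
    try: stands(c)
    except Exception as e: print(k,e)
tops(c,W,{"dropper":(434,-137),"jar":(586,-11),"reagent":(582,187),"cyl":(433,111)})
E
python3 look.py w2
```

```text
2.55 [ 434.1 -135.9  302.6] [3.1415e+00 3.0000e-04 1.8000e-03] [-0.38  0.09  1.78 -0.    1.28  1.19] 94.29233737478762
stand 1 (array([587.0387497 , 194.48181949]), np.float64(5.811944905370144), 1100) free [583.6 189.5  32.3]
stand 2 (array([437.5680347 , 106.60719869]), np.float64(0.8434860508076412), 1505) free [437.5 106.7  45.2]
stand 3 (array([ 436.15902225, -139.92146467]), np.float64(0.2282789570556858), 1135) free [ 436.2 -139.9   52.1]
stand 4 (array([588.57009299, -18.87440034]), np.float64(7.533213931749103), 3198) free [588.5 -19.   58.8]
dropper [ 436.7 -140. ] r 17.5 mean [ 436.7 -140. ] z 92.1 1111
jar [587.1 -17.4] r 33.9 mean [587.2 -17.2] z 112.0 6511
reagent none
cyl none
```

View pics/w2.png

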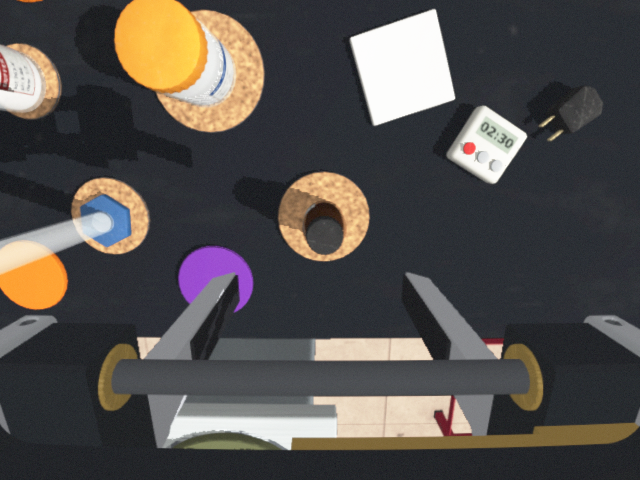

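Call:
{"op": "drive_tool", "data": {
  "rows": [
    {"offset": [1.2,1.8,45],"spin": 0,"jaw": 94},
    {"offset": [1.2,1.8,45],"spin": 0,"jaw": 94},
    {"offset": [0,0,40],"spin": 0,"jaw": 94},
    {"offset": [0,0,30],"spin": 0,"jaw": 94},
    {"offset": [0,0,18.6],"spin": 0,"jaw": 94},
    {"offset": [0,0,0],"spin": 0,"jaw": 70},
    {"offset": [0,0,0],"spin": 0,"jaw": 50},
    {"offset": [0,0,0],"spin": 0,"jaw": 38},
    {"offset": [0,0,0],"spin": 0,"jaw": 38},
    {"offset": [0,0,0],"spin": 0,"jaw": 38},
    {"offset": [0,0,0],"spin": 0,"jaw": 38},
    {"offset": [0,0,0],"spin": 0,"jaw": 38}
  ],
  "force": 15
}}

```text
clock: 3.8
eef_pos: [436.5, -139.9, 124.3]
eef_rot: [3.141, -0.0, 0.0]
wrist_force: [0.3, -1.7, 3.1]
finger_gap: 43.3
```

```bash
python3 - <<'E'
from fit import *
s=manip.read_state(); print(s["eef_pos"],s["wrist_force"],s["finger_gap"])
c=eyes.camera("top"); W=cloud(c); stands(c)
E
```

```text
[ 436.45043679 -139.93470904  124.26556399] [ 0.32277254 -1.71418883  3.14796264] 43.34241742673075
stand 1 (array([585.10093349, 182.14514507]), np.float64(1.1577041751237758), 397) free [587.9 186.2  33.3]
stand 2 (array([437.5023234 , 109.30276996]), np.float64(0.46863972565874334), 422) free [437.5 109.3  45.1]
stand 3 (array([ 442.39091441, -139.24405598]), np.float64(3.3832772994321445), 81) free [ -45689.3 -214529.5  219331.1]
stand 4 (array([589.82980765, -17.47507807]), np.float64(0.5975379201745952), 535) free [589.9 -17.5  59.3]
```

Call:
{"op": "drive_tool", "data": {
  "rows": [
    {"offset": [0,0,-15],"spin": 0,"jaw": 38},
    {"offset": [0,0,-30],"spin": 0,"jaw": 38},
    {"offset": [8,4,-20],"spin": 0,"jaw": 38},
    {"offset": [20,10,0],"spin": 0,"jaw": 38},
    {"offset": [30,16,0],"spin": 0,"jaw": 38},
    {"offset": [30,16,0],"spin": 0,"jaw": 38},
    {"offset": [30,16,0],"spin": 0,"jaw": 38},
    {"offset": [24,12,0],"spin": 0,"jaw": 38},
    {"offset": [14.5,8,0],"spin": 0,"jaw": 38},
    {"offset": [0,0,0],"spin": 0,"jaw": 38},
    {"offset": [0,0,30],"spin": 0,"jaw": 38},
    {"offset": [0,0,20],"spin": 0,"jaw": 38},
    {"offset": [0,0,10],"spin": 0,"jaw": 38},
    {"offset": [0,0,4.5],"spin": 0,"jaw": 38},
    {"offset": [0,0,0],"spin": 0,"jaw": 38},
    {"offset": [0,0,0],"spin": 0,"jaw": 38}
  ]
}}

```text
clock: 5.45
eef_pos: [593.1, -222.0, 125.5]
eef_rot: [3.141, -0.001, 0.0]
wrist_force: [0.8, 1.5, -0.8]
finger_gap: 43.2
```

Call:
{"op": "drive_tool", "data": {
  "rows": [
    {"offset": [0,0,0.7],"spin": 0,"jaw": 42},
    {"offset": [0,0,0],"spin": 0,"jaw": 50},
    {"offset": [0,0,0],"spin": 0,"jaw": 65},
    {"offset": [0,0,0],"spin": 0,"jaw": 80},
    {"offset": [0,0,-10],"spin": 0,"jaw": 90},
    {"offset": [0,0,-35],"spin": 0,"jaw": 94},
    {"offset": [0,0,-45],"spin": 0,"jaw": 94},
    {"offset": [0,0,-45],"spin": 0,"jaw": 94},
    {"offset": [-3,-30,-30],"spin": 0,"jaw": 94},
    {"offset": [-3,-42,-10],"spin": 0,"jaw": 94},
    {"offset": [-3,-42,0],"spin": 0,"jaw": 94},
    {"offset": [-3,-42,0],"spin": 0,"jaw": 94},
    {"offset": [-3,-42,0],"spin": 0,"jaw": 94},
    {"offset": [-3,-42,0],"spin": 0,"jaw": 94},
    {"offset": [-3,-42,0],"spin": 0,"jaw": 94},
    {"offset": [-3,-42,0],"spin": 0,"jaw": 94},
    {"offset": [-3,-42,0],"spin": 0,"jaw": 94},
    {"offset": [-3,-41,0],"spin": 0,"jaw": 94},
    {"offset": [0,0,0],"spin": 0,"jaw": 94},
    {"offset": [0,0,0],"spin": 0,"jaw": 94}
  ]
}}

```text
clock: 7.45
eef_pos: [562.7, 185.5, 299.4]
eef_rot: [3.142, -0.0, 0.001]
wrist_force: [-0.4, -0.4, 0.6]
finger_gap: 93.9
```

```bash
python3 look.py w3; python3 - <<'E'
from fit import *
c=eyes.camera("top"); W=cloud(c)
tops(c,W,{"dropper":(593,-222)}); stands(c)
E
```

```text
7.45 [562.7 185.5 299.4] [ 3.1416e+00 -5.0000e-04  1.5000e-03] [ 0.26  0.4   1.4  -0.    1.35  1.83] 93.9046825701296
stand 1 (array([574.72667609, 184.66693995]), np.float64(2.6484236020088154), 854) free [575.4 184.3  37.4]
stand 2 (array([434.28368698,  92.5490991 ]), np.float64(13.067511818791345), 1328) free [426.5 105.4  35.7]
stand 3 (array([ 427.0741574 , -123.94726188]), np.float64(16.468109303359164), 1354) free [ 428.2 -134.2   60.9]
stand 4 (array([589.39379161, -16.68674452]), np.float64(4.941315994377941), 2666) free [589.3 -16.8  59.2]
dropper none
jar [589.4 -11.3] r 34.5 mean [590.  -11.5] z 112.2 4817
reagent [585.6 184.9] r 20.5 mean [585.7 184.7] z 125.0 2098
cyl [448.4 112.6] r 9.9 mean [449.9 112.6] z 188.2 192
dropper [ 591.1 -220.6] r 18.5 mean [ 591.4 -221.2] z 92.6 142Traceback (most recent call last):
  File "<stdin>", line 3, in <module>
  File "fit.py", line 15, in stands
    q=np.vstack(cs).reshape(-1,2)/4-.375; P=onplane(c,q,8)[:,:2]
      ~~~~~~~~~^^^^
    return _nx.concatenate(arrs, 0, dtype=dtype, casting=casting)
           ~~~~~~~~~~~~~~~^^^^^^^^^^^^^^^^^^^^^^^^^^^^^^^^^^^^^^^
ValueError: need at least one array to concatenate
```

View pics/w3.png

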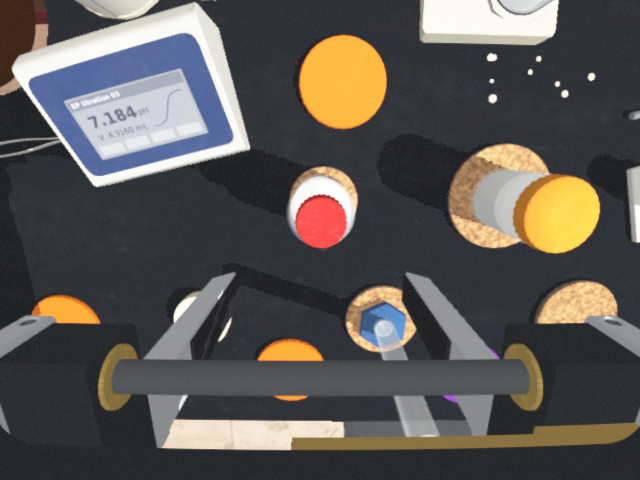

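Call:
{"op": "drive_tool", "data": {
  "rows": [
    {"offset": [11.4,0.7,20],"spin": 0,"jaw": 94},
    {"offset": [11.4,0,20],"spin": 0,"jaw": 94},
    {"offset": [0,0,45],"spin": 0,"jaw": 94},
    {"offset": [0,0,40],"spin": 0,"jaw": 94},
    {"offset": [0,0,25],"spin": 0,"jaw": 94},
    {"offset": [0,0,11.4],"spin": 0,"jaw": 94},
    {"offset": [0,0,0],"spin": 0,"jaw": 75},
    {"offset": [0,0,0],"spin": 0,"jaw": 56},
    {"offset": [0,0,0],"spin": 0,"jaw": 56},
    {"offset": [0,0,0],"spin": 0,"jaw": 56},
    {"offset": [0,0,0],"spin": 0,"jaw": 56},
    {"offset": [0,0,0],"spin": 0,"jaw": 56}
  ],
  "force": 25
}}

```text
clock: 8.75
eef_pos: [586.1, 184.6, 138.6]
eef_rot: [-3.141, -0.002, 0.0]
wrist_force: [-0.8, 0.9, 6.7]
finger_gap: 60.7
```

Call:
{"op": "drive_tool", "data": {
  "rows": [
    {"offset": [0,0,-15],"spin": 0,"jaw": 56},
    {"offset": [0,0,-30],"spin": 0,"jaw": 56},
    {"offset": [0,0,-40],"spin": 0,"jaw": 56},
    {"offset": [0,0,-40],"spin": 0,"jaw": 56},
    {"offset": [-5,10,-25],"spin": 0,"jaw": 56},
    {"offset": [-10,22,0],"spin": 0,"jaw": 56},
    {"offset": [-15,33,0],"spin": 0,"jaw": 56},
    {"offset": [-15,33,0],"spin": 0,"jaw": 56},
    {"offset": [-15,33,0],"spin": 0,"jaw": 56},
    {"offset": [-15,33,0],"spin": 0,"jaw": 56},
    {"offset": [-15,33,0],"spin": 0,"jaw": 56},
    {"offset": [-15,33,0],"spin": 0,"jaw": 56},
    {"offset": [-15,33,0],"spin": 0,"jaw": 56},
    {"offset": [-15,33,0],"spin": 0,"jaw": 56},
    {"offset": [-10,18,0],"spin": 0,"jaw": 56},
    {"offset": [-4.3,10.3,0],"spin": 0,"jaw": 56},
    {"offset": [0,0,0],"spin": 0,"jaw": 56},
    {"offset": [0,0,0],"spin": 0,"jaw": 56}
  ]
}}

```text
clock: 10.55
eef_pos: [436.7, -139.4, 287.7]
eef_rot: [-3.141, -0.0, 0.0]
wrist_force: [-0.1, 0.7, -2.6]
finger_gap: 60.8
```

```bash
python3 - <<'E'
from fit import *
s=manip.read_state(); print(s["eef_pos"],s["finger_gap"])
for n in ("top","scene"):
    c=eyes.camera(n); cv2.imwrite(f"pics/{n}1.png",c["color"]); 
    a=dict(ST)
    for k in a:
        ST.clear(); ST[k]=a[k]
        try: stands(c)
        except Exception as e: print(k,e)
    ST.update(a)
E
```

```text
[ 436.67508362 -139.40913472  287.70057989] 60.782459749699505
stand 1 (array([585.01475671, 182.0344778 ]), np.float64(0.5791483454903883), 347) free [585.1 182.   38.3]
stand 2 (array([437.82121612, 109.30084984]), np.float64(0.5329232188834077), 422) free [437.9 109.3  45.3]
stand 3 (array([ 397.90858806, -136.33196179]), np.float64(12.024862207300941), 276) free [ 427.6 -107.4   21.6]
stand 4 (array([589.78970047, -17.44115218]), np.float64(0.5904577385675616), 538) free [589.9 -17.5  59.3]
stand 4 (array([585.9680428 , -13.24933721]), np.float64(3.123127516313268), 751) free [586.5 -14.5  60.5]
stand 1 (array([583.72718218, 184.5446863 ]), np.float64(1.0602205406543241), 366) free [582.7 184.9  39.4]
stand 2 (array([434.24433492, 112.84193828]), np.float64(2.676487814665343), 688) free [431.8 101.6  36.9]
stand 3 (array([ 434.58363239, -137.19178934]), np.float64(1.6068355001974055), 467) free [ 433.7 -136.1   53.7]
```

View pics/scene1.png

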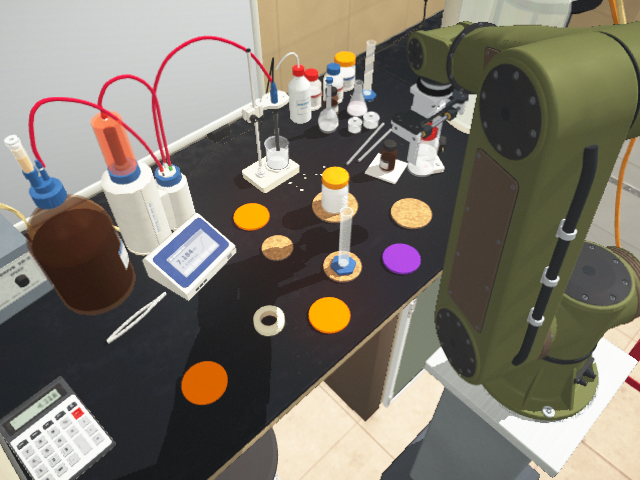

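The scene picture (5 viewed) shows the bottle held upright over S3 (411,213), S1 empty (277,247), and the dropper on the tile (388,155).

Call:
{"op": "drive_tool", "data": {
  "rows": [
    {"offset": [0,0,40],"spin": 0,"jaw": 56},
    {"offset": [0,0,40],"spin": 0,"jaw": 56},
    {"offset": [0,0,35],"spin": 0,"jaw": 56},
    {"offset": [0,0,20],"spin": 0,"jaw": 56},
    {"offset": [0,0,10],"spin": 0,"jaw": 56},
    {"offset": [0,0,3.5],"spin": 0,"jaw": 56},
    {"offset": [0,0,0],"spin": 0,"jaw": 56},
    {"offset": [0,0,0.7],"spin": 0,"jaw": 56},
    {"offset": [0,0,0],"spin": 0,"jaw": 60},
    {"offset": [0,0,0],"spin": 0,"jaw": 66},
    {"offset": [0,0,0],"spin": 0,"jaw": 80},
    {"offset": [0,0,0],"spin": 0,"jaw": 94},
    {"offset": [0,0,-10],"spin": 0,"jaw": 94},
    {"offset": [0,0,-35],"spin": 0,"jaw": 94},
    {"offset": [0,0,-45],"spin": 0,"jaw": 94},
    {"offset": [0,0,-45],"spin": 0,"jaw": 94},
    {"offset": [0,0,-15],"spin": 0,"jaw": 94},
    {"offset": [0,0,0],"spin": 0,"jaw": 94}
  ]
}}

```text
clock: 12.45
eef_pos: [436.8, -140.1, 291.1]
eef_rot: [3.14, -0.005, -0.0]
wrist_force: [-0.4, -0.1, -0.5]
finger_gap: 93.9
```

```bash
python3 - <<'E'
from fit import *
s=manip.read_state(); print(s["eef_pos"],s["finger_gap"])
c=eyes.camera("wrist"); cv2.imwrite("pics/w4.png",c["color"]); tops(c,cloud(c),{"reagent":(436,-139),"dropper":(592,-222)})
W=cloud(c); s=(abs(W[...,2]-6)<8)&(c["color"].min(2)>170)&(np.hypot(W[...,0]-593,W[...,1]+222)<75); print("tile",cv2.minAreaRect(W[s][:,:2].astype(np.float32)),s.sum())
E
```

```text
[ 436.7824722  -140.08491356  291.10867993] 93.92681346725908
reagent [ 436.6 -141. ] r 21.0 mean [ 436.7 -140.8] z 125.0 2109
dropper [ 590.6 -220.3] r 18.1 mean [ 590.7 -220.7] z 92.1 1778
tile ((594.0363159179688, -222.59100341796875), (91.96470642089844, 92.42420959472656), 17.749916076660156) 5322
```

Call:
{"op": "drive_tool", "data": {
  "rows": [
    {"offset": [20,10,0],"spin": 0,"jaw": 94},
    {"offset": [35,18,0],"spin": 0,"jaw": 94},
    {"offset": [35,18,0],"spin": 0,"jaw": 94},
    {"offset": [35,18,0],"spin": 0,"jaw": 94},
    {"offset": [20,12,10],"spin": 0,"jaw": 94},
    {"offset": [10,5.5,24],"spin": 0,"jaw": 94},
    {"offset": [0,0,40],"spin": 0,"jaw": 94},
    {"offset": [0,0,45],"spin": 0,"jaw": 94},
    {"offset": [0,0,30],"spin": 0,"jaw": 94},
    {"offset": [0,0,15],"spin": 0,"jaw": 94},
    {"offset": [0,0,0],"spin": 0,"jaw": 70},
    {"offset": [0,0,0],"spin": 0,"jaw": 50},
    {"offset": [0,0,0],"spin": 0,"jaw": 38},
    {"offset": [0,0,0],"spin": 0,"jaw": 38},
    {"offset": [0,0,0],"spin": 0,"jaw": 38},
    {"offset": [0,0,0],"spin": 0,"jaw": 38},
    {"offset": [0,0,0],"spin": 0,"jaw": 38}
  ],
  "force": 15
}}

```text
clock: 14.2
eef_pos: [591.5, -221.5, 124.5]
eef_rot: [3.141, -0.0, 0.0]
wrist_force: [-0.9, 0.0, 2.2]
finger_gap: 43.1
```

Call:
{"op": "drive_tool", "data": {
  "rows": [
    {"offset": [0,0,-15],"spin": 0,"jaw": 38},
    {"offset": [0,0,-30],"spin": 0,"jaw": 38},
    {"offset": [0,0,-40],"spin": 0,"jaw": 38},
    {"offset": [0,0,-40],"spin": 0,"jaw": 38},
    {"offset": [0,-10,-35],"spin": 0,"jaw": 38},
    {"offset": [-0.4,-25,0],"spin": 0,"jaw": 38},
    {"offset": [-1,-40,0],"spin": 0,"jaw": 38},
    {"offset": [-1,-40,0],"spin": 0,"jaw": 38},
    {"offset": [-1,-40,0],"spin": 0,"jaw": 38},
    {"offset": [-1,-40,0],"spin": 0,"jaw": 38},
    {"offset": [-1,-40,0],"spin": 0,"jaw": 38},
    {"offset": [-1,-40,0],"spin": 0,"jaw": 38},
    {"offset": [0,-40,0],"spin": 0,"jaw": 38},
    {"offset": [0,-40,0],"spin": 0,"jaw": 38},
    {"offset": [0,-30,0],"spin": 0,"jaw": 38},
    {"offset": [0,-18.8,0],"spin": 0,"jaw": 38},
    {"offset": [0,0,0],"spin": 0,"jaw": 38},
    {"offset": [0,0,0],"spin": 0,"jaw": 38}
  ]
}}

```text
clock: 16.0
eef_pos: [584.9, 182.1, 284.8]
eef_rot: [3.142, -0.0, 0.0]
wrist_force: [0.1, -0.3, -0.3]
finger_gap: 43.8
```

Call:
{"op": "drive_tool", "data": {
  "rows": [
    {"offset": [0,0,30],"spin": 0,"jaw": 38},
    {"offset": [0,0,40],"spin": 0,"jaw": 38},
    {"offset": [0,0,40],"spin": 0,"jaw": 38},
    {"offset": [0,0,30],"spin": 0,"jaw": 38},
    {"offset": [0,0,13],"spin": 0,"jaw": 38},
    {"offset": [0,0,6],"spin": 0,"jaw": 38},
    {"offset": [0,0,0],"spin": 0,"jaw": 38},
    {"offset": [0,0,0.8],"spin": 0,"jaw": 38},
    {"offset": [0,0,0],"spin": 0,"jaw": 42},
    {"offset": [0,0,0],"spin": 0,"jaw": 50},
    {"offset": [0,0,0],"spin": 0,"jaw": 65},
    {"offset": [0,0,0],"spin": 0,"jaw": 80},
    {"offset": [0,0,-10],"spin": 0,"jaw": 90},
    {"offset": [0,0,-35],"spin": 0,"jaw": 94},
    {"offset": [0,0,-45],"spin": 0,"jaw": 94},
    {"offset": [-10,20,-40],"spin": 0,"jaw": 94},
    {"offset": [-10,30,-20],"spin": 0,"jaw": 94},
    {"offset": [-10,40,0],"spin": 0,"jaw": 94},
    {"offset": [0,30,0],"spin": 0,"jaw": 94},
    {"offset": [0,0,0],"spin": 0,"jaw": 94}
  ]
}}

```text
clock: 18.0
eef_pos: [554.8, 59.6, 275.7]
eef_rot: [3.141, -0.001, -0.003]
wrist_force: [-1.0, 0.2, 0.5]
finger_gap: 93.6
```

```bash
python3 - <<'E'
from fit import *
s=manip.read_state(); print(s["clock"],s["eef_pos"],s["finger_gap"])
c=eyes.camera("wrist"); cv2.imwrite("pics/w5.png",c["color"]); tops(c,cloud(c),{"dropper":(585,182),"jar":(588,-15),"cyl":(436,109)})
ST.clear(); ST[1]=((585,182),38); stands(c)
c=eyes.camera("top"); tops(c,cloud(c),{"dropper":(585,182),"jar":(588,-15)})
E
```

```text
18.0 [554.83801383  59.60322379 275.66517952] 93.56266285432825
dropper [587.8 180.3] r 18.3 mean [587.2 180.3] z 91.9 1484
jar [590.  -13.8] r 33.1 mean [590.2 -13.8] z 112.2 5965
cyl [454.2 106.7] r 4.6 mean [454.6 107.8] z 185.6 13
stand 1 (array([584.95130519, 181.10413405]), np.float64(0.43310294594467535), 1167) free [585.  181.   37.8]
dropper [585.6 182.8] r 17.3 mean [585.6 183.1] z 92.7 136
jar [588.9 -15. ] r 32.6 mean [603.7   6. ] z 112.7 20
```

View pics/w5.png

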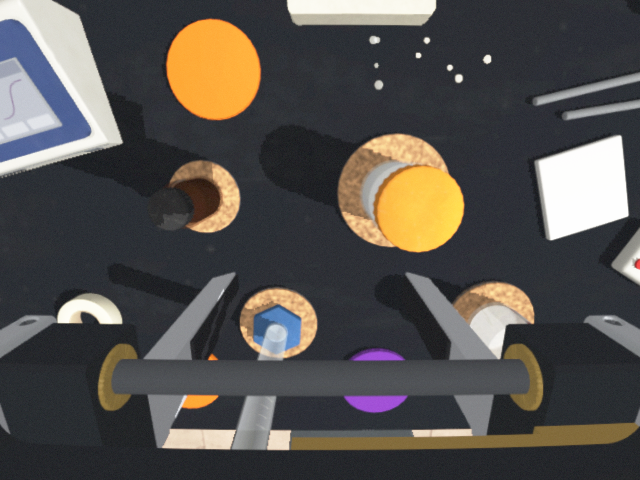

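Dropper on S1 at (203,197), jar at (420,209), cylinder at (277,330), reagent bottle at (498,320). All are upright (6 viewed). Next the jar goes to the tile.

Call:
{"op": "drive_tool", "data": {
  "rows": [
    {"offset": [10,20,0],"spin": 0,"jaw": 94},
    {"offset": [14,36,0],"spin": 0,"jaw": 94},
    {"offset": [10,20.4,9],"spin": 0,"jaw": 94},
    {"offset": [0,0,30],"spin": 0,"jaw": 94},
    {"offset": [0,0,40],"spin": 0,"jaw": 94},
    {"offset": [0,0,30],"spin": 0,"jaw": 94},
    {"offset": [0,0,20],"spin": 0,"jaw": 94},
    {"offset": [0,0,10],"spin": 0,"jaw": 94},
    {"offset": [0,0,0],"spin": 0,"jaw": 80},
    {"offset": [0,0,0],"spin": 0,"jaw": 62},
    {"offset": [0,0,0],"spin": 0,"jaw": 62},
    {"offset": [0,0,0],"spin": 0,"jaw": 62},
    {"offset": [0,0,0],"spin": 0,"jaw": 62},
    {"offset": [0,0,0],"spin": 0,"jaw": 62}
  ],
  "force": 30
}}

```text
clock: 19.5
eef_pos: [589.5, -14.2, 136.7]
eef_rot: [3.141, -0.002, -0.0]
wrist_force: [-0.7, -1.4, 6.1]
finger_gap: 66.8
```

Call:
{"op": "drive_tool", "data": {
  "rows": [
    {"offset": [0,0,-15],"spin": 0,"jaw": 62},
    {"offset": [0,0,-25],"spin": 0,"jaw": 62},
    {"offset": [0,8,-20],"spin": 0,"jaw": 62},
    {"offset": [1,20,0],"spin": 0,"jaw": 62},
    {"offset": [1,35,0],"spin": 0,"jaw": 62},
    {"offset": [1,40,0],"spin": 0,"jaw": 62},
    {"offset": [1,40,0],"spin": 0,"jaw": 62},
    {"offset": [0,35,0],"spin": 0,"jaw": 62},
    {"offset": [0,20,0],"spin": 0,"jaw": 62},
    {"offset": [0,10,0],"spin": 0,"jaw": 62},
    {"offset": [0,0,0],"spin": 0,"jaw": 62},
    {"offset": [0,0,30],"spin": 0,"jaw": 62},
    {"offset": [0,0,18],"spin": 0,"jaw": 62},
    {"offset": [0,0,8],"spin": 0,"jaw": 62},
    {"offset": [0,0,3],"spin": 0,"jaw": 62},
    {"offset": [0,0,0.8],"spin": 0,"jaw": 62},
    {"offset": [0,0,0],"spin": 0,"jaw": 62}
  ]
}}

```text
clock: 21.2
eef_pos: [593.5, -221.5, 136.7]
eef_rot: [3.141, -0.001, 0.001]
wrist_force: [-0.2, 2.2, 0.4]
finger_gap: 66.8
```

Call:
{"op": "drive_tool", "data": {
  "rows": [
    {"offset": [0,0,0],"spin": 0,"jaw": 66},
    {"offset": [0,0,0],"spin": 0,"jaw": 72},
    {"offset": [0,0,0],"spin": 0,"jaw": 82},
    {"offset": [0,0,0],"spin": 0,"jaw": 94},
    {"offset": [0,0,-10],"spin": 0,"jaw": 94},
    {"offset": [0,0,-35],"spin": 0,"jaw": 94},
    {"offset": [0,0,-45],"spin": 0,"jaw": 94},
    {"offset": [0,0,-45],"spin": 0,"jaw": 94},
    {"offset": [-20,-20,-35],"spin": 0,"jaw": 94},
    {"offset": [-25,-40,-20],"spin": 0,"jaw": 94},
    {"offset": [-25,-40,0],"spin": 0,"jaw": 94},
    {"offset": [-25,-40,0],"spin": 0,"jaw": 94},
    {"offset": [-25,-40,0],"spin": 0,"jaw": 94},
    {"offset": [-25,-40,0],"spin": 0,"jaw": 94},
    {"offset": [-20,-40,0],"spin": 0,"jaw": 94},
    {"offset": [-15,-30,0],"spin": 0,"jaw": 94},
    {"offset": [-7,-20,0],"spin": 0,"jaw": 94},
    {"offset": [0,0,0],"spin": 0,"jaw": 94},
    {"offset": [0,0,0],"spin": 0,"jaw": 94}
  ]
}}

```text
clock: 23.1
eef_pos: [406.7, 86.8, 325.8]
eef_rot: [3.141, -0.001, 0.001]
wrist_force: [0.1, -0.1, -0.0]
finger_gap: 94.0
```

```bash
python3 - <<'E'
from fit import *
s=manip.read_state(); print(s["clock"],s["eef_pos"],s["finger_gap"])
c=eyes.camera("wrist"); cv2.imwrite("pics/w6.png",c["color"]); W=cloud(c); tops(c,W,{"cyl":(436,109)})
for z in (8,): ST.clear(); ST[4]=((589,-17),59); stands(c); ST.clear(); ST[2]=((437,109),45); stands(c)
hsv=cv2.cvtColor(c["color"],cv2.COLOR_BGR2HSV); v,u=np.nonzero((hsv[...,0]>98)&(hsv[...,0]<118)&(hsv[...,1]>120)); P=onplane(c,np.c_[u,v],18)[:,:2]; P=P[np.hypot(*(P-[437,109]).T)<45]; print("foot",cv2.minEnclosingCircle(P.astype(np.float32)),len(P))
c=eyes.camera("top");W=cloud(c); tops(c,W,{"jar":(593,-222),"cyl":(436,109)})
E
```

```text
23.1 [406.69989062  86.79554295 325.75431999] 94.0411084549837
cyl [434.2 109. ] r 13.8 mean [433.1 109.6] z 192.1 584
stand 4 (array([588.39795962, -17.49975142]), np.float64(0.29862515270923495), 1419) free [588.4 -17.5  59. ]
stand 2 (array([437.6015058 , 108.35387741]), np.float64(0.7544963483261213), 1566) free [437.6 108.4  45. ]
foot ((434.52362060546875, 109.04352569580078), 28.609695434570312) 903
jar [ 591.2 -220.7] r 34.1 mean [ 591.5 -220.7] z 112.6 514
cyl none
```

View pics/w6.png

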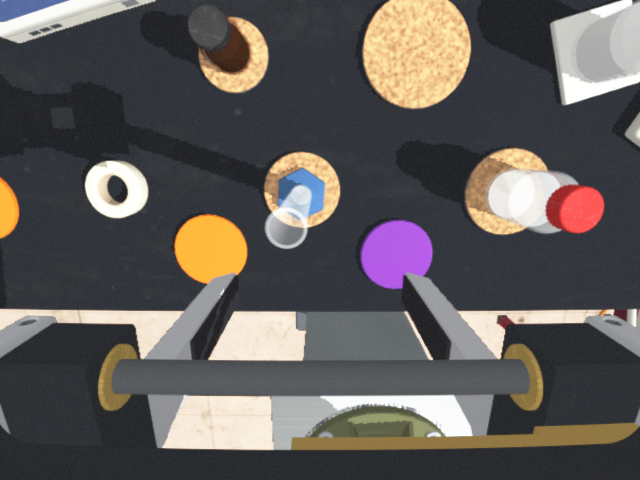

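Call:
{"op": "drive_tool", "data": {
  "rows": [
    {"offset": [14,-11,0],"spin": 0,"jaw": 70},
    {"offset": [14.3,-11,0],"spin": 0,"jaw": 70},
    {"offset": [0,0,0],"spin": 0,"jaw": 70},
    {"offset": [0,0,30],"spin": 0,"jaw": 70},
    {"offset": [0,0,40],"spin": 0,"jaw": 70},
    {"offset": [0,0,30],"spin": 0,"jaw": 70},
    {"offset": [0,0,17.7],"spin": 0,"jaw": 60},
    {"offset": [0,0,0],"spin": 0,"jaw": 50},
    {"offset": [0,0,0],"spin": 0,"jaw": 42},
    {"offset": [0,0,0],"spin": 0,"jaw": 38}
  ],
  "force": 10
}}

```text
clock: 24.2
eef_pos: [435.3, 108.7, 208.7]
eef_rot: [-3.141, -0.002, -0.0]
wrist_force: [0.4, -0.3, 0.2]
finger_gap: 41.2
```

```bash
python3 - <<'E'
from fit import *
s=manip.read_state(); print(s["clock"],s["eef_pos"],s["finger_gap"],s["wrist_force"])
c=eyes.camera("wrist"); cv2.imwrite("pics/w7.png",c["color"])
E
```

```text
24.2 [435.29529207 108.71633093 208.69688292] 41.21182970144544 [ 0.40287766 -0.25574549  0.24235381]
```

View pics/w7.png

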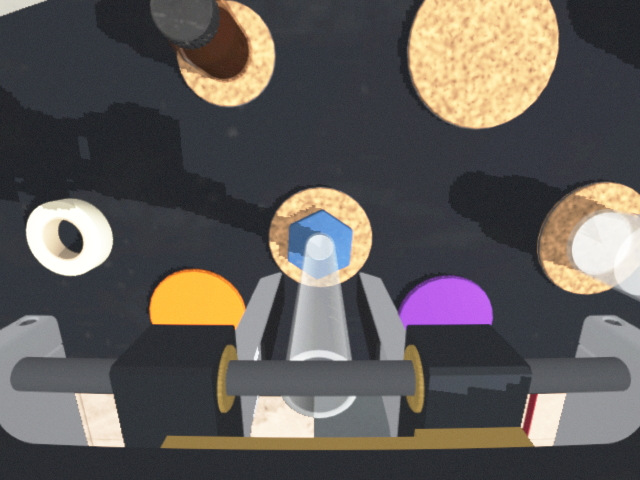

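The tube is centred between the fingers (320,330) (8 viewed). Close gently, lift, carry.

Call:
{"op": "drive_tool", "data": {
  "rows": [
    {"offset": [0,0,0],"spin": 0,"jaw": 34},
    {"offset": [0,0,0],"spin": 0,"jaw": 31},
    {"offset": [0,0,0],"spin": 0,"jaw": 28},
    {"offset": [0,0,0],"spin": 0,"jaw": 24},
    {"offset": [0,0,0],"spin": 0,"jaw": 24},
    {"offset": [0,0,0],"spin": 0,"jaw": 24},
    {"offset": [0,0,0],"spin": 0,"jaw": 24},
    {"offset": [0,0,-5],"spin": 0,"jaw": 24},
    {"offset": [0,0,-15],"spin": 0,"jaw": 24},
    {"offset": [0,0,-20],"spin": 0,"jaw": 24},
    {"offset": [0,0,-15],"spin": 0,"jaw": 24},
    {"offset": [0,0,-5],"spin": 0,"jaw": 24},
    {"offset": [0,0,0],"spin": 0,"jaw": 24}
  ],
  "force": 15
}}

```text
clock: 25.55
eef_pos: [434.9, 109.0, 267.7]
eef_rot: [-3.141, -0.001, -0.0]
wrist_force: [-0.7, -0.0, -1.6]
finger_gap: 26.6
```

```bash
cat > foot.py <<'E'
from fit import *
import sys
z=float(sys.argv[1]); s=manip.read_state(); p=s["eef_pos"]; print(s["clock"],p.round(1),s["eef_rot"].round(4),s["finger_gap"])
c=eyes.camera("wrist"); cv2.imwrite(f"pics/{sys.argv[2]}.png",c["color"])
hsv=cv2.cvtColor(c["color"],cv2.COLOR_BGR2HSV); v,u=np.nonzero((hsv[...,0]>98)&(hsv[...,0]<118)&(hsv[...,1]>120)); P=onplane(c,np.c_[u,v],z+10)[:,:2]; P=P[np.hypot(*(P-p[:2]).T)<60]; print("foot",cv2.minEnclosingCircle(P.astype(np.float32)),len(P))
E
python3 foot.py 68 w8
```

```text
25.55 [434.9 109.  267.7] [-3.1415e+00 -6.0000e-04 -0.0000e+00] 26.629286340443326
foot ((434.3780517578125, 108.904296875), 30.132129669189453) 1873
```

Call:
{"op": "drive_tool", "data": {
  "rows": [
    {"offset": [5,4,0],"spin": 0,"jaw": 24},
    {"offset": [12,10,0],"spin": 0,"jaw": 24},
    {"offset": [18,15,0],"spin": 0,"jaw": 24},
    {"offset": [22,18,0],"spin": 0,"jaw": 24},
    {"offset": [22,18,0],"spin": 0,"jaw": 24},
    {"offset": [22,18,0],"spin": 0,"jaw": 24},
    {"offset": [20,16,0],"spin": 0,"jaw": 24},
    {"offset": [16,13,0],"spin": 0,"jaw": 24},
    {"offset": [12,9.5,0],"spin": 0,"jaw": 24},
    {"offset": [5.3,5,0],"spin": 0,"jaw": 24},
    {"offset": [0,0,0],"spin": 0,"jaw": 24},
    {"offset": [0,0,0],"spin": 0,"jaw": 24},
    {"offset": [0,0,20],"spin": 0,"jaw": 24},
    {"offset": [0,0,20],"spin": 0,"jaw": 24},
    {"offset": [0,0,10],"spin": 0,"jaw": 24},
    {"offset": [0,0,5],"spin": 0,"jaw": 24},
    {"offset": [0,0,0],"spin": 0,"jaw": 24}
  ]
}}

```text
clock: 27.3
eef_pos: [589.1, -17.3, 212.5]
eef_rot: [-3.142, 0.0, 0.0]
wrist_force: [-0.7, -0.2, -0.2]
finger_gap: 26.7
```

```bash
python3 foot.py 13 w9
```

```text
27.3 [589.1 -17.3 212.5] [-3.1415e+00  3.0000e-04  2.0000e-04] 26.737228584330634
foot ((589.3600463867188, -16.87973403930664), 29.286256790161133) 1814
```

View pics/w9.png

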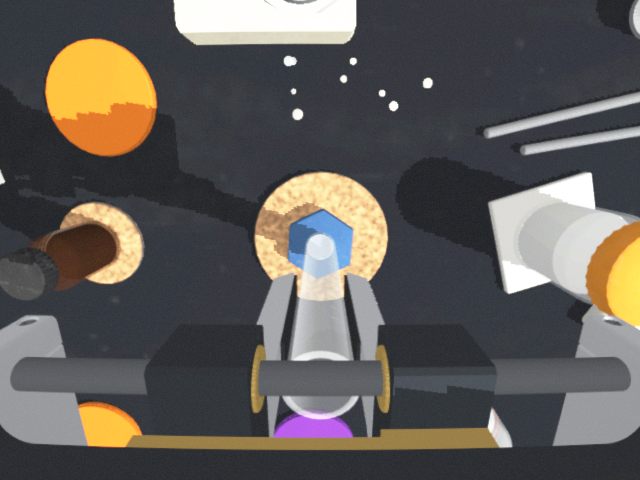

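The cylinder stands centred over S4 (321,237) (9 viewed). Lower and release slowly.

Call:
{"op": "drive_tool", "data": {
  "rows": [
    {"offset": [0,0,2.5],"spin": 0,"jaw": 24},
    {"offset": [0,0,1.5],"spin": 0,"jaw": 24},
    {"offset": [0,0,0.8],"spin": 0,"jaw": 24},
    {"offset": [0,0,0],"spin": 0,"jaw": 24},
    {"offset": [0,0,0],"spin": 0,"jaw": 26.5},
    {"offset": [0,0,0],"spin": 0,"jaw": 28},
    {"offset": [0,0,0],"spin": 0,"jaw": 30},
    {"offset": [0,0,0],"spin": 0,"jaw": 36},
    {"offset": [0,0,0],"spin": 0,"jaw": 50},
    {"offset": [0,0,0],"spin": 0,"jaw": 70},
    {"offset": [0,0,0],"spin": 0,"jaw": 80},
    {"offset": [0,0,-10],"spin": 0,"jaw": 80},
    {"offset": [0,0,-30],"spin": 0,"jaw": 80},
    {"offset": [0,0,-40],"spin": 0,"jaw": 80},
    {"offset": [0,0,-40],"spin": 0,"jaw": 94},
    {"offset": [0,20,0],"spin": 0,"jaw": 94},
    {"offset": [0,40,0],"spin": 0,"jaw": 94},
    {"offset": [0,40,0],"spin": 0,"jaw": 94},
    {"offset": [0,30,0],"spin": 0,"jaw": 94},
    {"offset": [0,0,0],"spin": 0,"jaw": 94}
  ]
}}

```text
clock: 29.35
eef_pos: [588.8, -150.7, 328.2]
eef_rot: [3.141, -0.0, -0.004]
wrist_force: [-0.4, -0.1, -0.2]
finger_gap: 94.3
```

```bash
python3 - <<'E'
from fit import *
s=manip.read_state(); print(s["clock"],s["eef_pos"],s["finger_gap"])
c=eyes.camera("wrist"); cv2.imwrite("pics/w10.png",c["color"]); W=cloud(c); tops(c,W,{"jar":(593,-221),"cyl":(589,-17)})
c=eyes.camera("top"); W=cloud(c); tops(c,W,{"jar":(593,-221),"cyl":(589,-17)})
E
```

```text
29.35 [ 588.7900371  -150.65026896  328.19275275] 94.28444739271397
jar [ 593.7 -220.5] r 32.9 mean [ 594.2 -220.5] z 112.2 3835
cyl [589.1 -19.6] r 15.5 mean [589.1 -18.3] z 191.6 712
jar none
cyl [588.8 -16.3] r 14.0 mean [589.9 -17.7] z 192.1 46
```

View pics/w10.png

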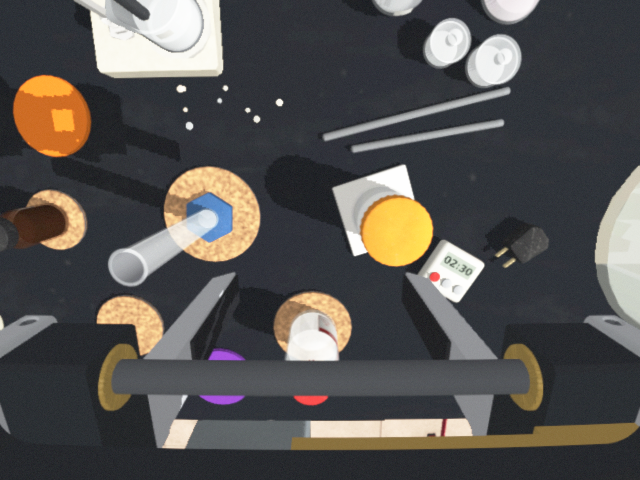

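Cylinder upright on S4 (209,218), jar on the tile (397,230) (10 viewed). Next pick the jar.

Call:
{"op": "drive_tool", "data": {
  "rows": [
    {"offset": [1.8,30,0],"spin": 0,"jaw": 94},
    {"offset": [2,30,20],"spin": 0,"jaw": 94},
    {"offset": [0,13.5,30],"spin": 0,"jaw": 94},
    {"offset": [0,0,40],"spin": 0,"jaw": 94},
    {"offset": [0,0,40],"spin": 0,"jaw": 94},
    {"offset": [0,0,30],"spin": 0,"jaw": 94},
    {"offset": [0,0,20],"spin": 0,"jaw": 94},
    {"offset": [0,0,11],"spin": 0,"jaw": 94},
    {"offset": [0,0,0],"spin": 0,"jaw": 80},
    {"offset": [0,0,0],"spin": 0,"jaw": 62},
    {"offset": [0,0,0],"spin": 0,"jaw": 62},
    {"offset": [0,0,0],"spin": 0,"jaw": 62},
    {"offset": [0,0,0],"spin": 0,"jaw": 62},
    {"offset": [0,0,0],"spin": 0,"jaw": 62}
  ],
  "force": 30
}}

```text
clock: 30.85
eef_pos: [593.4, -221.2, 138.0]
eef_rot: [3.141, -0.002, -0.0]
wrist_force: [0.1, 0.3, 7.4]
finger_gap: 66.9
```

Call:
{"op": "drive_tool", "data": {
  "rows": [
    {"offset": [0,0,-15],"spin": 0,"jaw": 62},
    {"offset": [0,0,-35],"spin": 0,"jaw": 62},
    {"offset": [0,0,-45],"spin": 0,"jaw": 62},
    {"offset": [0,0,-45],"spin": 0,"jaw": 62},
    {"offset": [0,0,-45],"spin": 0,"jaw": 62},
    {"offset": [-5,-10,-15],"spin": 0,"jaw": 62},
    {"offset": [-10,-20,0],"spin": 0,"jaw": 62},
    {"offset": [-17,-35,0],"spin": 0,"jaw": 62},
    {"offset": [-17,-35,0],"spin": 0,"jaw": 62},
    {"offset": [-17,-35,0],"spin": 0,"jaw": 62},
    {"offset": [-17,-35,0],"spin": 0,"jaw": 62},
    {"offset": [-17,-35,0],"spin": 0,"jaw": 62},
    {"offset": [-17,-35,0],"spin": 0,"jaw": 62},
    {"offset": [-15,-35,0],"spin": 0,"jaw": 62},
    {"offset": [-11,-30,0],"spin": 0,"jaw": 62},
    {"offset": [-8,-17,0],"spin": 0,"jaw": 62},
    {"offset": [-4,-7.8,0],"spin": 0,"jaw": 62},
    {"offset": [0,0,0],"spin": 0,"jaw": 62},
    {"offset": [0,0,0],"spin": 0,"jaw": 62}
  ]
}}

```text
clock: 32.75
eef_pos: [438.0, 108.3, 336.4]
eef_rot: [3.141, 0.0, -0.0]
wrist_force: [-0.0, -0.1, -3.7]
finger_gap: 66.9
```

```bash
python3 - <<'E'
from fit import *
s=manip.read_state(); print(s["clock"],s["eef_pos"],s["finger_gap"])
c=eyes.camera("scene"); cv2.imwrite("pics/scene2.png",c["color"])
E
```

```text
32.75 [438.01847911 108.30476062 336.38639305] 66.92472354005045
```

View pics/scene2.png

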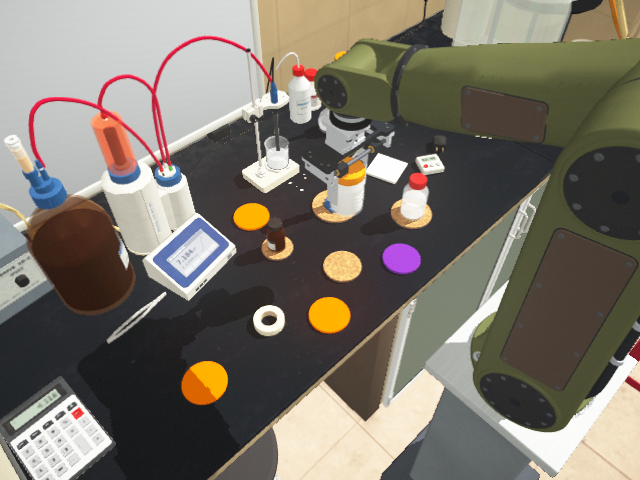

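Jar held upright over the empty S2 (342,266), other pieces in place (11 viewed). Lower, release, and retreat up.

Call:
{"op": "drive_tool", "data": {
  "rows": [
    {"offset": [0,0,30],"spin": 0,"jaw": 62},
    {"offset": [0,0,45],"spin": 0,"jaw": 62},
    {"offset": [0,0,45],"spin": 0,"jaw": 62},
    {"offset": [0,0,40],"spin": 0,"jaw": 62},
    {"offset": [0,0,25],"spin": 0,"jaw": 62},
    {"offset": [0,0,10],"spin": 0,"jaw": 62},
    {"offset": [0,0,4],"spin": 0,"jaw": 62},
    {"offset": [0,0,0.8],"spin": 0,"jaw": 62},
    {"offset": [0,0,0],"spin": 0,"jaw": 62},
    {"offset": [0,0,0],"spin": 0,"jaw": 66},
    {"offset": [0,0,0],"spin": 0,"jaw": 72},
    {"offset": [0,0,0],"spin": 0,"jaw": 82},
    {"offset": [0,0,0],"spin": 0,"jaw": 94},
    {"offset": [0,0,-10],"spin": 0,"jaw": 94},
    {"offset": [0,0,-35],"spin": 0,"jaw": 94},
    {"offset": [0,0,-45],"spin": 0,"jaw": 94},
    {"offset": [0,0,-45],"spin": 0,"jaw": 94},
    {"offset": [0,0,-45],"spin": 0,"jaw": 94},
    {"offset": [-30,0,-10],"spin": 0,"jaw": 94},
    {"offset": [-30,0,0],"spin": 0,"jaw": 94}
  ]
}}

```text
clock: 34.8
eef_pos: [377.5, 108.8, 329.2]
eef_rot: [-3.141, -0.004, -0.0]
wrist_force: [-0.6, 0.2, 0.7]
finger_gap: 94.1
```

Call:
{"op": "drive_tool", "data": {
  "rows": [
    {"offset": [-20,40,0],"spin": 0,"jaw": 94},
    {"offset": [0,40,0],"spin": 0,"jaw": 94},
    {"offset": [0,30,0],"spin": 0,"jaw": 94},
    {"offset": [0,0,0],"spin": 0,"jaw": 94},
    {"offset": [0,0,0],"spin": 0,"jaw": 94},
    {"offset": [0,0,0],"spin": 0,"jaw": 94}
  ]
}}

```text
clock: 35.4
eef_pos: [358.0, -0.5, 327.1]
eef_rot: [-3.141, -0.0, 0.001]
wrist_force: [0.7, -0.2, -0.3]
finger_gap: 94.0
```

```bash
python3 - <<'E'
from fit import *
s=manip.read_state(); print(s["clock"],s["eef_pos"],s["wrist_force"])
N={"dropper":(585,182),"jar":(437,109),"reagent":(437,-140),"cyl":(589,-17)}; a=dict(ST)
for n in ("wrist","top"):
    c=eyes.camera(n); cv2.imwrite(f"pics/{n}9.png",c["color"]); W=cloud(c); print(n); tops(c,W,N)
    for k in a:
        ST.clear(); ST[k]=a[k]
        try: stands(c)
        except Exception as e: print(k,"-")
    if n=="top": print(finder.find_in("top","bench_timer")[:1])
E
```

```text
35.4 [357.96566383  -0.52998258 327.11458274] [ 0.6570223  -0.22559725 -0.28902211]
wrist
dropper none
jar [437.1 107. ] r 33.1 mean [438.1 106.9] z 112.1 4586
reagent [ 435.  -138.1] r 21.5 mean [ 435.1 -138.1] z 125.1 2035
cyl none
stand 1 (array([583.3646336 , 180.58926791]), np.float64(0.6984282467575582), 951) free [583.5 180.6  38.1]
stand 2 (array([437.03954813, 108.02357084]), np.float64(8.55932847058233), 2083) free [437.1 108.8  45.6]
stand 3 (array([ 435.80501255, -138.79374051]), np.float64(0.5122002374136585), 1443) free [ 435.8 -138.9   52.1]
stand 4 (array([588.28397225, -17.92206928]), np.float64(0.5186211331306652), 1333) free [573.1 -28.9  41.9]
top
dropper [585.2 182.6] r 17.8 mean [585.3 182.8] z 92.4 141
jar [437.3 109.6] r 32.5 mean [437.7 110.1] z 112.8 518
reagent [ 434.9 -139.7] r 20.4 mean [ 435.5 -142.6] z 125.8 183
cyl [588.6 -16.7] r 14.0 mean [589.5 -17.7] z 191.9 46
stand 1 (array([584.74668558, 181.93185138]), np.float64(0.9987540592831365), 487) free [584.8 181.9  38.1]
stand 2 (array([438.48968151, 109.70823576]), np.float64(2.0954923553396227), 545) free [446.6 110.5  41.6]
stand 3 (array([ 436.44487159, -139.04683439]), np.float64(2.982953097147899), 637) free [ 436.4 -138.9   52.1]
stand 4 (array([589.4515376 , -17.35925033]), np.float64(0.975427529596498), 798) free [589.4 -17.4  58.9]
[{'uv': [470.2, 243.4], 'p': 0.86}]
```

View pics/wrist9.png

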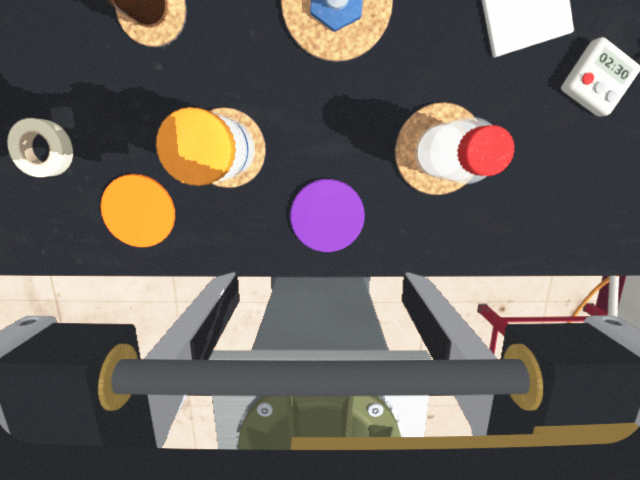

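All four are upright and within about 2 mm of their stand centres, the timer has not moved, and the robot is clear (12 viewed: jar (200,145), reagent bottle (470,150), cylinder (337,10), dropper (150,10)).

```bash
python3 -c "
from cell import manip; print(manip.sign_off())"
```

```text
the job is handed in; nothing more can be done
None
```

The job is done and handed in at about 35.5 s on the robot's clock, well under the 147 s limit. It took six pick-and-place moves. The dropper and reagent bottle changed places via the tile, then the jar and cylinder did the same.

| Container | Now on |
|---|---|
| Dropper bottle | stand 1 (smallest) |
| Wide jar | stand 2 |
| Reagent bottle | stand 3 |
| Measuring cylinder | stand 4 (widest) |

- **Placement:** in the last top-camera check, every container stood upright and within about 2 mm of its stand's centre. The wrist camera agreed for the jar and the reagent bottle. It could not see the tops of the dropper and the cylinder in that view.
- **Surroundings:** the parking tile is empty, the bench timer is where it was, and the gripper is clear of everything.
- **Disagreements:** the cameras differed by 2–4 mm from each other (mostly the scene camera), which is why the centring figure is only good to about that much. Some partly hidden stands gave poor circle fits in single views, so I used the clearer views for those.

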